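Label the fallen bottle's place on the bench riser

TASK

Stand the fallen spouted bottle upright again on the riser's deck, between the two label holders already fitted, and let go of it. Then take the loose label holder from the worktop and push its tongue down behind the riser's front lip, centred in front of the bottle and facing forward like the other two, until it is fully home on the lip. A spring strip lifts it again if it is let go, so finish while still holding it pressed home with the gripper, ready for its clamp screw, and leave the pot, the tin and the screwdriver where they are.

Things in the scene. Friction and masses are not known exactly. Their poses are not given: they have to be found in the camera images.
- riser: Fixed grey sheet-steel bench riser, 190 deep (x) x 410 wide (y) mm. Origin under its centre on the worktop; -x is its front, +y its left end. Flat deck top at z 65, no rear wall. Two fitted label holders at y -155 and +155 leave only |y| < 115 free. Three knurled clamp screws on the front.
- lip_mid (a point): Middle of the front lip's top edge, at riser (-93, 0, 93) mm, 28 above the deck. The lip is 4 thick, x -95 to -91. Behind it is a slot open upward, x -91 to -81.5, then a guide strip 3.5 thick with rounded top at z 79 (14 below the lip's top).
- glue_bottle: Loose plastic bottle with a spout, lying on the riser's deck; about 70 g. Origin: centre of its flat base; +z runs from base to spout. Body 37 in diameter up to z 76, cap and spout 21 in diameter (collider) from z 76 to 106. Upright, its origin is at deck height.
- ticket_holder: Loose grey plastic label holder, 80 mm long (y), standing on tongue and face edge, 50 g. Origin: centre of the tongue's underside. Tongue x -3 to 3, z 0 to 24, round nose; shoulder x -12.5 to 3, z 24 to 30, its underside seats on the lip; push fin (grip here) x -9 to 1, |y| < 28, z 30 to 46; ticket face slopes forward (-x) and down to x -29, z 0.
- ticket_face (a point): Middle of the loose holder's sloping ticket face, 20 mm in front (-x) of the tongue's middle, 12 above its underside. Fully home, the holder's axes are parallel to the riser's and its origin is at riser x -88 to -84.5, z 69.
- spring_strip (a joint): Travel in m of the sprung steel strip in the slot's middle stretch (|y| < 111 mm): 0 free, its top at riser z 75 mm, growing as it is pressed down to 0.0075. It takes about 3 N to start and 6.6 N at 0.006, where the holder is home, and lifts the holder when let go.
- flux_pot: Small round pot with white lid, 42 in diameter, 23 high, on the deck behind one fitted holder; origin under its centre. Bystander.
- tip_tin: Round tin of brass wool, 61 in diameter, 39 high, on the deck behind the other fitted holder; origin under its centre. Bystander.
- red_driver: Red-handled screwdriver, 146 long, lying on the worktop right of the work; origin under its middle. Bystander.

How it is judged:
By the outcome, as a careful person would: the job done as asked, in the order asked, and still so for the second after the job is handed in, while the arm keeps its last pose, push and grip.
It also fails if it takes over 54 s, if anything falls off the work surface, if the arm or the gripper's body presses on something with over 40 N, if the wrist force passes 120 N, or if a joint passes its speed limit or range.

ROBOT

A 6-joint arm with a two-finger parallel gripper is mounted at the origin on a cart in front of the work surface, level with it; the furniture and walls round the work are solid. World frame = base frame: x ahead of the robot, y to its left, z up, the work surface at z = 0. Lengths are in m, angles in rad, forces in N, time in s.
With the tool pointing down it reaches from about 0.35 to 0.8 m from the base axis. Payload 7.3 kg.
Tool frame: the origin (TCP) lies midway between the tips of the shut fingers; the grasp point (between the pads) lies 19 mm behind it; z points along the fingers, y is the line along which they close (so a half turn about z gives the same grasp; the last joint's range is limited). The gripper opens to 85 mm and grips with 20 to 120 N. Pads are 22 mm wide; open, the fingers measure 114 mm over their backs; the gripper's body (76 mm by 85 mm) begins 54 mm behind the grasp point. The pads swing forward as they close: fully open they stand 13 mm farther back than shut.
Start: joints at [-1.439, 0.342, 1.524, -0, 1.275, -0.146], TCP at [0.144, -0.505, 0.231] pointing down, gripper open.
Joint ranges: [-2.53, 2.53], [-0.77, 2.02], [0.04, 2.7], [-1, 4.14], [0.28, 2.66], [-3.11, 3.11]. Speed limits (rad/s): [2.57, 2.57, 3.14, 3.14, 3.14, 3.14].

INTERFACE

Orientations are given as a unit quaternion [x, y, z, w].
In Python, from workcell import r, camrig, command_gripper gives the robot as it stands (r), with the cameras (camrig) and the gripper as plain functions. Calls block until the motion is done:
- r.reach(position, orientation): joint-space move of the TCP to a pose.
- r.move_straight(position, orientation=None, speed=0.15, max_force=None): straight line of the TCP; orientation=None keeps the orientation; speed is the mean speed in m/s. With max_force (N) it stops when the force on the tool has changed by that much, and returns True; else False.
- r.movej(angles): joint-space move.
- command_gripper(opening, force=None): finger opening in m; force is the grip in N (None keeps the last); returns when the fingers have stopped.
- r.hold(seconds).
- r.solve_ik(position, orientation): joint angles nearest the present ones, or None.
- r.read_state(): the state.
- camrig.get_image(name): name is "scene" or "top" or "wrist"; returns the picture (384x512x3 uint8, red, green, blue); there is no depth.
- camrig.camera_model(name): a dict with "K" (3x3 intrinsics, pixels), "k1" (the pictures are not rectified: a ray, as slopes to the right and down, at radius r is drawn at 1 + k1 r^2 times it, then the intrinsics apply), "R" (3x3) and "t" (3): a world point X has camera coordinates R X + t; the wrist camera has in their place "tool_from_camera" (4x4, takes a point from camera to tool coordinates, whose origin is the TCP and whose axes are the flange's). Camera axes: x right, y down, z forward; pixel columns grow to the right and rows downward; lengths in m; the calibration is good to about 2 mm. A picture is of the moment at which its call begins: read the wrist's pose just before it. camera_model takes no time and is no camera call.
A pose or a line that the arm cannot do raises r.PlanningError and nothing moves.
- r.finish_job(): hands the job in; it is judged then, once.
The state is a dict: "time_s": time; "joint_positions": joint angles; "dq": joint speeds; "tau": joint torques, N m; "eef_pos": TCP position; "eef_rot": TCP orientation; "contact_force": force on the tool from outside, world axes, zero at the start; "torque": the same for the moment, N m; "grip_width": finger opening in m; "grip_force": force on a finger pad.
Only numpy, scipy, OpenCV 4.12 (cv2) and the standard library are available. Lean on these libraries where they do the work, as an engineer would, in place of code of your own. Each camera call takes 0.05 s, during which the arm holds its last target. There are 200 camera calls.

## Working session

There is one attempt and no reset: what is moved stays moved. The work goes in short steps, each a Python script; the robot and the scene stay as the last script left them, time stands still between calls to the robot, and variables do not carry over. Pictures are saved under pics/ and viewed, at most 10 in all, crops included, and the job is handed in when it is done.

```bash
ls; mkdir -p pics; python3 - <<'E'
from workcell import r, camrig, command_gripper
import cv2,numpy as np
for n in("scene","top"):
    im=camrig.get_image(n); cv2.imwrite(f"pics/{n}0.png",im[:,:,::-1]); m=camrig.camera_model(n); print(n,{k:np.round(v,4).tolist() for k,v in m.items()})
m=camrig.camera_model("wrist");print({k:np.round(v,4).tolist() for k,v in m.items()})
s=r.read_state();print(s["eef_pos"],s["eef_rot"],s["time_s"],s["contact_force"])
E
```

```text
pics
workcell.py
scene {'K': [[499.8932, 0.0, 253.8498], [0.0, 499.8932, 195.3552], [0.0, 0.0, 1.0]], 'k1': -0.1999, 'R': [[0.632, -0.7748, -0.0155], [-0.5292, -0.417, -0.739], [0.5661, 0.4752, -0.6736]], 't': [-0.565, 0.1899, 0.9239]}
top {'K': [[381.0006, 0.0, 259.3926], [0.0, 381.0006, 195.3012], [0.0, 0.0, 1.0]], 'k1': -0.0302, 'R': [[0.0163, -0.9993, 0.0323], [-0.986, -0.0215, -0.1652], [0.1657, -0.0291, -0.9857]], 't': [-0.3411, 0.4528, 0.8814]}
{'K': [[283.5833, 0.0, 258.995], [0.0, 283.5833, 189.0948], [0.0, 0.0, 1.0]], 'k1': -0.0289, 'tool_from_camera': [[0.0004, -0.9564, -0.292, 0.0729], [1.0, 0.0001, 0.0011, -0.0007], [-0.001, -0.292, 0.9564, -0.1438], [0.0, 0.0, 0.0, 1.0]]}
[ 0.14394036 -0.50451173  0.23069857] [ 9.90367935e-01  1.38458967e-01 -4.85594514e-06 -6.83974920e-04] 0.1 [ 0.75213935  0.67219804 -1.0432345 ]
```

View pics/scene0.png

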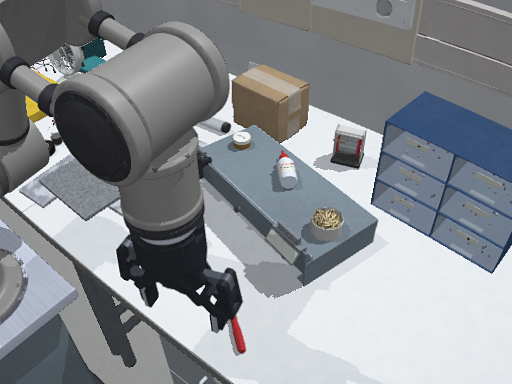

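View pics/top0.png

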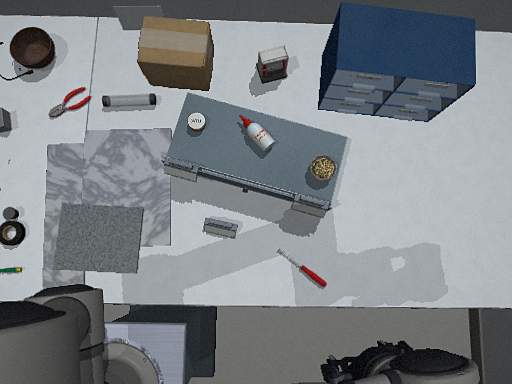

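The scene picture shows the riser at an angle, with the pot at (242,139), the bottle lying at (287,170), and the tin at (327,222). In the top picture the riser's deck corners are near (190,93), (347,136), (332,212) and (164,163). The bottle's base is at about (267,146) and its spout tip at (240,117). The loose holder is at (220,227) and the driver at (302,268).

```bash
cat > h.py <<'E'
from workcell import r, camrig, command_gripper
import cv2,numpy as np
from scipy.spatial.transform import Rotation as Ro
def cam(n,st=None):
    m=camrig.camera_model(n)
    if n!="wrist": return m["K"],m["k1"],np.array(m["R"]),np.array(m["t"])
    st=st or r.read_state(); T=np.eye(4); T[:3,:3]=Ro.from_quat(st["eef_rot"]).as_matrix(); T[:3,3]=st["eef_pos"]
    C=np.linalg.inv(T@np.array(m["tool_from_camera"])); return m["K"],m["k1"],C[:3,:3],C[:3,3]
def ray(c,px):
    K,k1,R,t=c; K=np.array(K); u=np.atleast_2d(px).astype(float)
    d=cv2.undistortPoints(u.reshape(-1,1,2),K,np.array([k1,0,0,0.]))[:,0]
    return -R.T@t,np.c_[d,np.ones(len(d))]@R
def plane(c,px,z):
    o,d=ray(c,px); return o+d*((z-o[2])/d[:,2])[:,None]
def proj(c,X):
    K,k1,R,t=c; return cv2.projectPoints(np.atleast_2d(X).astype(float),cv2.Rodrigues(R)[0],t,np.array(K),np.array([k1,0,0,0.]))[0][:,0]
def down(yaw): # tool z down, tool y along world (cos yaw+90..): tool x axis at angle yaw
    c,s=np.cos(yaw),np.sin(yaw); return Ro.from_matrix(np.array([[c,s,0],[s,-c,0],[0,0,-1.]])).as_quat()
def snap(n,f):
    st=r.read_state(); im=camrig.get_image(n); cv2.imwrite(f"pics/{f}.png",im[:,:,::-1]); np.save(f"pics/{f}.npy",np.r_[st["eef_pos"],st["eef_rot"]]); return im,cam(n,st)
def load(f):
    p=np.load(f"pics/{f}.npy"); return cam("wrist",dict(eef_pos=p[:3],eef_rot=p[3:]))
E
python3 - <<'E'
from h import *
c=cam("top")
print("deck rear corners",plane(c,[(190,93),(347,136)],.065).round(3).tolist())
print("front lip ends",plane(c,[(164,160),(332,210)],.08).round(3).tolist())
print("bottle base/spout",plane(c,[(267,146),(240,117)],.08).round(3).tolist())
print("holder",plane(c,[(204,218),(238,222),(236,237),(203,230)],.03).round(3).tolist())
print("pot,tin,drv",plane(c,[(197,121),(322,168),(302,268)],.09).round(3).tolist())
E
```

```text
deck rear corners [[0.708, -0.156, 0.065], [0.608, -0.545, 0.065]]
front lip ends [[0.532, -0.106, 0.08], [0.422, -0.501, 0.08]]
bottle base/spout [[0.573, -0.347, 0.08], [0.643, -0.281, 0.08]]
holder [[0.403, -0.199, 0.03], [0.395, -0.282, 0.03], [0.358, -0.278, 0.03], [0.373, -0.198, 0.03]]
pot,tin,drv [[0.627, -0.18, 0.09], [0.519, -0.477, 0.09], [0.288, -0.429, 0.09]]
```

```bash
python3 - <<'E'
from h import *
r.reach([0.48,-0.29,0.28],down(np.radians(-14.4)))
snap("wrist","w1"); s=r.read_state(); print(s["time_s"],s["eef_pos"],s["joint_positions"])
im=cv2.imread("pics/w1.png"); cv2.imwrite("pics/w1b.png",cv2.resize(im,(800,600)))
E
```

```text
1.6417 [ 0.47936176 -0.29080757  0.27979489] [-6.81818170e-01  3.77332248e-01  1.33665660e+00 -3.05032545e-04
  1.42800526e+00  1.14139135e+00]
```

View pics/w1b.png

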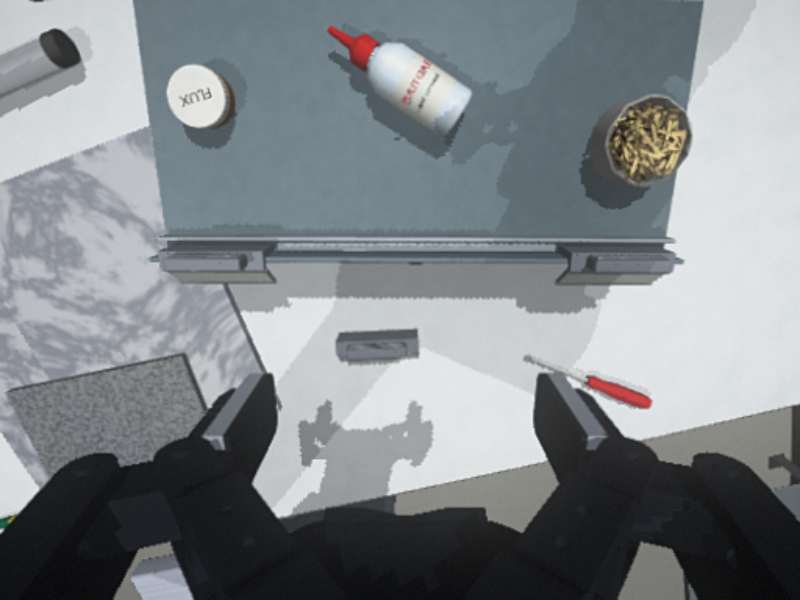

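The wrist view (800-px scale) shows the bottle with its base at about (452,118) and spout at (330,30). The lip runs along y≈258 from (152,259) to (683,259). The loose holder is at (337..418, 330..360), with the pot at (200,97) and the tin at (648,140). I'll zoom in for exact edges.

```bash
python3 - <<'E'
import cv2,numpy as np
im=cv2.imread("pics/w1.png")
a=cv2.resize(im[200:240,205:285],(800,400),interpolation=cv2.INTER_CUBIC)
b=cv2.resize(im[145:185,90:190],(400,160),interpolation=cv2.INTER_CUBIC)
c=cv2.resize(im[145:185,350:450],(400,160),interpolation=cv2.INTER_CUBIC)
cv2.imwrite("pics/z1.png",np.vstack([a,np.hstack([b,c])]))
E
```

```text
(no output)
```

View pics/z1.png

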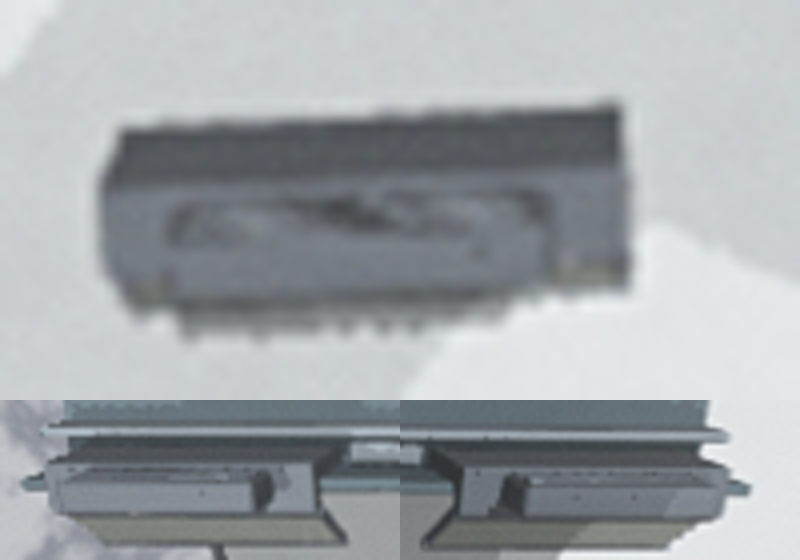

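The zoom shows the holder's shoulder-top rear edge from (105,188) to (622,163) and its fin-top rear edge from (168,246) to (545,236). The lip ends are at (22,485) and (748,488), and the guide strip ends at (45,432) and (728,437).

```bash
python3 - <<'E'
from h import *
c=load("w1")
A=lambda p:(205+(p[0]+.5)/10-.5,200+(p[1]+.5)/10-.5)
B=lambda p:(90+(p[0]+.5)/4-.5 if p[0]<400 else 350+(p[0]-399.5)/4-.5,145+(p[1]-399.5)/4-.5)
lip=plane(c,[B((22,485)),B((748,488))],.093)
gs=plane(c,[B((45,432)),B((728,437))],.079)
for n,P,xr in(("lip",lip,-93),("strip",gs,-79.7)):
    v=P[0]-P[1]; yaw=np.arctan2(-v[0],v[1]); L=np.linalg.norm(v); m=P.mean(0); ex=np.array([np.cos(yaw),np.sin(yaw),0])
    print(n,L.round(4),np.degrees(yaw).round(2),"origin",(m-ex*xr/1000).round(4))
sh=plane(c,[A((105,188)),A((622,163))],.030)
fn=plane(c,[A((168,246)),A((545,236))],.046)
for n,P,xr in(("shoulder",sh,3),("fin",fn,1)):
    v=P[0]-P[1]; yaw=np.arctan2(-v[0],v[1]); L=np.linalg.norm(v); m=P.mean(0); ex=np.array([np.cos(yaw),np.sin(yaw),0])
    print(n,L.round(4),np.degrees(yaw).round(2),"origin",(m-ex*xr/1000).round(4))
im=cv2.imread("pics/w1.png"); h=cv2.cvtColor(im,cv2.COLOR_BGR2HSV)
# bottle: white body + red spout
red=((h[...,0]<8)|(h[...,0]>172))&(h[...,1]>130)&(h[...,2]>90)
reg=np.zeros(red.shape,bool); reg[5:120,200:310]=1
wh=(h[...,2]>165)&(h[...,1]<70)&reg
n,l,s,ce=cv2.connectedComponentsWithStats(wh.astype(np.uint8)); i=1+s[1:,4].argmax(); print(s[i],ce[i])
pts=np.argwhere(l==i)[:,::-1].astype(np.float32); R=cv2.minAreaRect(pts); print("body rect",R)
rp=np.argwhere(red&reg)[:,::-1]; print("red",rp.min(0),rp.max(0),len(rp))
W=plane(c,cv2.boxPoints(R),.0835); print(W.round(4).tolist()); 
tip=rp[rp[:,0].argmin()]; print("tip",tip,plane(c,tip,.0835),"redc",plane(c,rp.mean(0),.0835))
E
```

```text
lip 0.4107 -14.54 origin [ 0.5678 -0.3231  0.093 ]
strip 0.4088 -14.62 origin [ 0.5676 -0.3239  0.079 ]
shoulder 0.0776 -11.42 origin [ 0.3948 -0.2417  0.03  ]
fin 0.0546 -12.75 origin [ 0.3934 -0.2411  0.046 ]
[ 237   27   65   53 1774] [267.7361894   51.56087937]
body rect ((266.7307434082031, 51.653839111328125), (69.0601806640625, 29.67646026611328), 33.690067291259766)
red [210  17] [271  43] 343
[[0.6169, -0.2936, 0.0835], [0.6359, -0.3173, 0.0835], [0.5833, -0.369, 0.0835], [0.5626, -0.3455, 0.0835]]
tip [210  17] [[ 0.64854152 -0.2806115   0.0835    ]] redc [[ 0.63235488 -0.29577356  0.0835    ]]
```

The riser fit matches the 410 mm width: origin (0.5677, -0.3235), yaw -14.6°. The bottle's axis runs at 43.6° with the tip at (0.6485, -0.2806), about 107 mm from tip to base. Next I'll check reachability for tilted pick and stand-up poses.

```bash
cat >> h.py <<'E'
RO=np.array([.5677,-.3235,0]); RY=np.radians(-14.58); RM=Ro.from_euler("z",RY).as_matrix()
riser=lambda p:RO+RM@(np.array(p)/1000)
BD=np.radians(43.6)
def tilt(head,a): # camera on top, tool z leaning a past vertical toward heading
    b=np.array([np.cos(head),np.sin(head),0]); z=np.array([0,0,1.])
    tz=np.sin(a)*b-np.cos(a)*z; tx=np.cos(a)*b+np.sin(a)*z
    return np.c_[tx,np.cross(tz,tx),tz]
def bottle_plan(a0,psi,tgt=(20,0,65)):
    b=np.array([np.cos(BD),np.sin(BD),0]); g=np.array([.6485,-.2806,0])-b*.061
    R0=tilt(BD,a0); low=.019*np.cos(a0)+.011*abs(np.sin(a0))
    p0=g+[0,0,.065+.0015+low]+R0[:,2]*.019   # TCP
    base=np.array([.6485,-.2806,0.0835])-b*.106
    R1=tilt(psi,a0+np.pi/2)
    p1=riser(tgt)+R1@R0.T@(p0-base)
    return p0,R0,p1,R1
q=lambda R:Ro.from_matrix(R).as_quat()
E
python3 - <<'E'
from h import *
for a in(-50,-40,-30,-20):
  for psi in(43,20,0,-20,-40):
    p0,R0,p1,R1=bottle_plan(np.radians(a),np.radians(psi))
    f=lambda p,R:(lambda s:None if s is None else np.round(s,2))(r.solve_ik(p,q(R)))
    S=[f(p0,R0),f(p0-R0[:,2]*.08,R0),f(p1+[0,0,.05],R1),f(p1,R1),f(p1-R1[:,2]*.1,R1)]
    print(a,psi,[s is not None for s in S], S[0] if psi==43 else "", S[3])
E
```

```text
-50 43 [True, True, True, True, True] [-0.31  1.08  0.87 -0.74  1.67  0.61] [-0.92  0.76  1.41  0.76  1.18 -0.48]
-50 20 [True, True, True, True, True]  [-0.91  0.66  1.64  0.95  0.85 -0.34]
-50 0 [True, True, True, True, True]  [-0.84  0.59  1.8   1.15  0.55 -0.23]
-50 -20 [True, True, True, False, True]  None
-50 -40 [True, True, False, False, False]  None
-40 43 [True, True, True, True, True] [-0.35  1.    0.95 -0.62  1.55  0.58] [-0.98  0.81  1.43  0.92  1.26 -0.62]
-40 20 [True, True, True, True, True]  [-0.97  0.7   1.71  1.2   0.92 -0.61]
-40 0 [True, True, True, True, True]  [-0.9   0.62  1.9   1.59  0.65 -0.7 ]
-40 -20 [True, True, True, True, True]  [-0.76  0.58  2.    2.26  0.41 -1.  ]
-40 -40 [True, True, False, True, False]  [-0.59  0.58  2.    3.42  0.32 -1.76]
-30 43 [True, True, True, True, True] [-0.4   0.93  1.02 -0.48  1.43  0.53] [-1.02  0.88  1.43  1.05  1.36 -0.74]
-30 20 [True, True, True, True, True]  [-1.03  0.76  1.75  1.39  1.04 -0.83]
-30 0 [True, True, True, True, True]  [-0.95  0.69  1.97  1.86  0.83 -1.03]
-30 -20 [True, True, True, True, True]  [-0.79  0.65  2.09  2.53  0.7  -1.31]
-30 -40 [True, True, True, True, True]  [-0.58  0.65  2.09  3.32  0.65 -1.65]
-20 43 [True, True, True, True, True] [-0.46  0.86  1.09 -0.34  1.32  0.45] [-1.06  0.95  1.43  1.16  1.48 -0.83]
-20 20 [True, True, True, True, True]  [-1.06  0.84  1.77  1.52  1.19 -1.  ]
-20 0 [True, True, True, True, True]  [-0.99  0.78  2.01  2.01  1.05 -1.23]
-20 -20 [True, True, True, True, True]  [-0.82  0.76  2.15  2.62  1.02 -1.45]
-20 -40 [True, True, True, True, True]  [-0.57  0.76  2.15  3.29  0.99 -1.61]
```

```bash
python3 - <<'E'
from h import *
p0,R0,p1,R1=bottle_plan(np.radians(-35),np.radians(15))
r.reach(p0-R0[:,2]*.08,q(R0))
print("hit",r.move_straight(p0,speed=.12,max_force=8))
command_gripper(0.0,35); s=r.read_state(); print(s["time_s"],s["grip_width"],s["grip_force"],s["eef_pos"]-p0,s["contact_force"])
if .03<s["grip_width"]<.042:
    r.move_straight(np.array(s["eef_pos"])+[0,0,.07],speed=.15)
    snap("scene","s2"); s=r.read_state(); print(s["time_s"],s["grip_width"],s["contact_force"])
E
```

```text
hit False
3.8333 0.03609074625870329 35.02578914165497 [0.00035416 0.00029573 0.00038895] [0.99368249 1.74763145 2.53450092]
4.5 0.03610965045792607 [ 0.39152568  0.00276113 -2.15597351]
```

```bash
python3 - <<'E'
from h import *
p0,R0,p1,R1=bottle_plan(np.radians(-35),np.radians(15))
r.reach(p1+[0,0,.04],q(R1)); r.hold(.2)
a,_=snap("scene","s3"); b,_=snap("top","t3"); s=r.read_state(); print(s["time_s"],s["grip_width"])
a=a[60:280,160:420]; b=b[60:260,150:360]
cv2.imwrite("pics/v3.png",np.hstack([cv2.resize(x,(400,340)) for x in(a,b)])[:,:,::-1])
E
```

```text
6.4417 0.035946951623613464
```

View pics/v3.png

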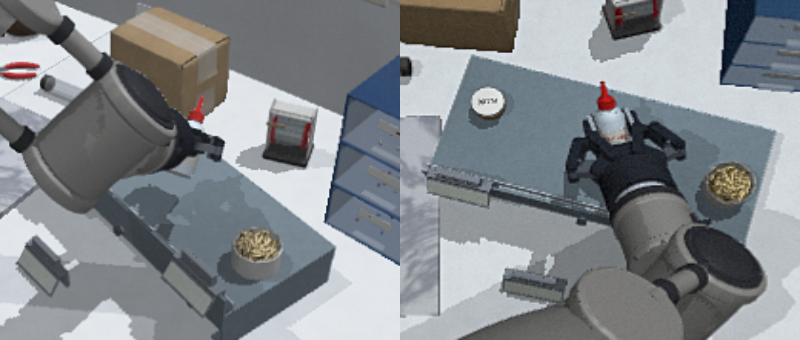

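The bottle hangs upright in the fingers, with the red spout at (198,110) in the scene half and (605,97) in the top half. The pot, tin and loose holder haven't moved. Now I'll lower it and release.

```bash
python3 - <<'E'
from h import *
p0,R0,p1,R1=bottle_plan(np.radians(-35),np.radians(15))
print("hit",r.move_straight(p1-[0,0,.006],speed=.05,max_force=4)); s=r.read_state(); print((s["eef_pos"]-p1).round(4),s["contact_force"])
command_gripper(.07); r.hold(.2)
s=r.read_state(); r.move_straight(np.array(s["eef_pos"])-R1[:,2]*.11,speed=.15)
r.reach([0.44,-0.29,0.30],down(np.radians(-14.4)))
im,c=snap("wrist","w4"); cv2.imwrite("pics/w4b.png",cv2.resize(im,(800,600))[:,:,::-1]); print(r.read_state()["time_s"])
E
```

```text
hit True
[0.0002 0.0003 0.0003] [-0.05724991  0.04558803  4.38064301]
10.3083
```

View pics/w4b.png

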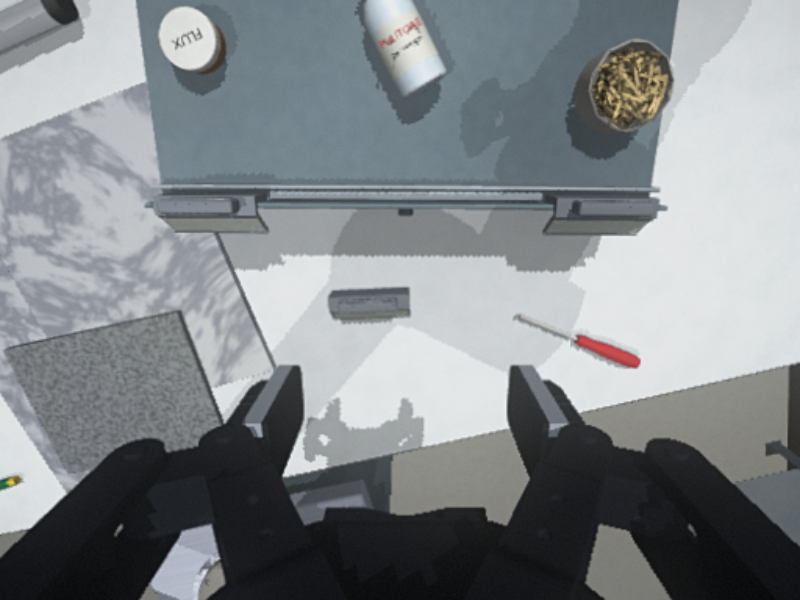

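The bottle's body runs from (420,90) up past (385,0), which looks too long for a standing bottle. I'll check the scene view.

```bash
python3 - <<'E'
from h import *
a,_=snap("scene","s4"); b,_=snap("top","t4")
a=a[60:280,160:420]; b=b[60:260,150:360]
cv2.imwrite("pics/v4.png",np.hstack([cv2.resize(x,(400,340)) for x in(a,b)])[:,:,::-1])
p0,R0,p1,R1=bottle_plan(np.radians(-35),np.radians(15))
c=load("w4"); print(proj(c,[riser((20,0,65)),riser((20,0,171))])*800/512)
E
```

```text
[[406.07313186  53.21417694]
 [406.51255365   8.15923764]]
```

View pics/v4.png

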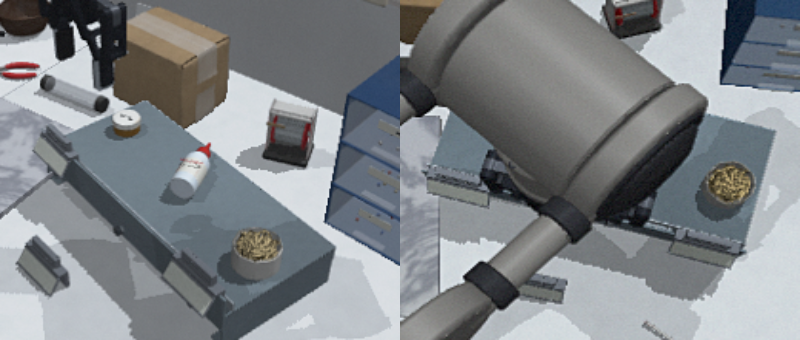

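The bottle fell again on release and now lies pointing away from the robot. I'll use the stored pictures to check whether it was tilted in the hand.

```bash
python3 - <<'E'
from h import *
p0,R0,p1,R1=bottle_plan(np.radians(-35),np.radians(15))
for n,f in(("scene","s3"),("top","t3"),("scene","s4")):
    h=cv2.cvtColor(cv2.imread(f"pics/{f}.png"),cv2.COLOR_BGR2HSV)
    red=((h[...,0]<8)|(h[...,0]>172))&(h[...,1]>130)&(h[...,2]>90); red[:90]=0; red[200:]=0; red[:,:225]=0; red[:,310:]=0
    P=np.argwhere(red)[:,::-1]; print(f,len(P),"min",P.min(0),"max",P.max(0),"mean",P.mean(0).round(1),"top",P[P[:,1].argmin()])
    if "3" in f:
        ex=[riser((20,0,65+40+k)) for k in(76,91,106)]; print("expect z76,91,106",proj(cam(n),ex).round(1).tolist())
r.reach([0.50,-0.30,0.32],down(np.radians(-14.4)))
im,c=snap("wrist","w5"); print(r.read_state()["time_s"])
h=cv2.cvtColor(cv2.imread("pics/w5.png"),cv2.COLOR_BGR2HSV)
red=((h[...,0]<8)|(h[...,0]>172))&(h[...,1]>130)&(h[...,2]>90)
red[150:]=0; P=np.argwhere(red)[:,::-1]; print("red",len(P),P.min(0),P.max(0),P.mean(0))
x=im[0:120,180:330]; cv2.imwrite("pics/z5.png",cv2.resize(x,(750,600),interpolation=cv2.INTER_CUBIC)[:,:,::-1])
E
```

```text
s3 84 min [282 123] max [292 138] mean [287.9 132.4] top [290 123]
expect z76,91,106 [[283.3, 135.5], [283.5, 129.2], [283.6, 122.8]]
t3 88 min [254 108] max [266 140] mean [257.8 118.6] top [255 108]
expect z76,91,106 [[260.7, 125.3], [260.9, 122.8], [261.2, 120.3]]
s4 34 min [289 153] max [296 161] mean [293.2 156.6] top [295 153]
10.825
red 251 [232  30] [252  59] [241.42231076  46.72111554]
```

View pics/z5.png

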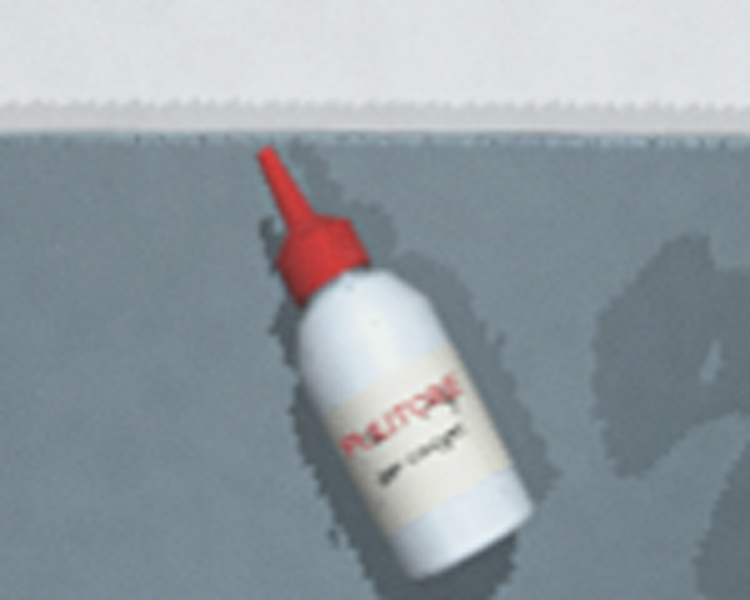

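The crop shows the bottle lying with its base edge centred near (472,545) and the tip at (265,152). The stored pictures put the tip well forward of where it should have been, so I'll triangulate the in-hand tilt and locate the bottle now.

```bash
cat >> h.py <<'E'
def tri(c1,u1,c2,u2):
    (o1,d1),(o2,d2)=ray(c1,u1),ray(c2,u2); d1,d2=d1[0],d2[0]
    k=np.linalg.lstsq(np.c_[d1,-d2],o2-o1,rcond=None)[0]; a,b=o1+k[0]*d1,o2+k[1]*d2
    return (a+b)/2,np.linalg.norm(a-b)
E
python3 - <<'E'
from h import *
X,e=tri(cam("scene"),(290,123),cam("top"),(255,108)); 
print("tip in hand, riser mm",(RM.T@(X-RO)*1000).round(1),"gap",round(e,4),"expected (20,0,211)")
c=load("w5"); Z=lambda p:(180+(p[0]+.5)/5-.5,(p[1]+.5)/5-.5)
# tip, cap corners L/R, body sides near base L/R
P=plane(c,[Z(p) for p in[(265,150),(285,280),(365,262),(327,420),(455,355),(405,570),(533,505)]],.0835)
print(P.round(4).tolist())
mb=(P[5]+P[6])/2; ml=(P[3]+P[4])/2; v=ml-mb; w=P[0]-mb
print("base mid",mb,"body width",np.linalg.norm(P[3]-P[4]),"dir",np.degrees(np.arctan2(v[1],v[0])),np.degrees(np.arctan2(w[1],w[0])),"len",np.linalg.norm(w))
E
```

```text
tip in hand, riser mm [ 53.4  21.3 185.1] gap 0.0017 expected (20,0,211)
[[0.6608, -0.3088, 0.0835], [0.6317, -0.3057, 0.0835], [0.6307, -0.3258, 0.0835], [0.5976, -0.3072, 0.0835], [0.6045, -0.3421, 0.0835], [0.5571, -0.3172, 0.0835], [0.5647, -0.3529, 0.0835]]
base mid [ 0.56087476 -0.33506137  0.0835    ] body width 0.03557575188249334 dir 14.558963991056148 14.741845018709338 len 0.10332178520135805
```

In hand, the spout had drooped about 40°. I gripped at the centre of mass and the bottle swivelled between the pads. This time I'll grip nearer the spout so gravity helps right it, use more force and turn slower. I'll also check the tilt before lowering.

```bash
cat >> h.py <<'E'
BASE=np.array([.5595,-.3354,.0835]); BD=np.radians(14.7); S=.060
def plan2(a0,psi,tgt=(20,0,65)):
    b=np.array([np.cos(BD),np.sin(BD),0]); R0=tilt(BD,a0); low=.019*np.cos(a0)+.011*abs(np.sin(a0))
    g=BASE+b*S; g[2]=.065+.001+low
    p0=g+R0[:,2]*.019; R1=tilt(psi,a0+np.pi/2); p1=riser(tgt)+R1@R0.T@(p0-BASE)
    return p0,R0,p1,R1
def redtip(f,box):
    h=cv2.cvtColor(cv2.imread(f"pics/{f}.png"),cv2.COLOR_BGR2HSV); x0,y0,x1,y1=box
    m=((h[...,0]<8)|(h[...,0]>172))&(h[...,1]>130)&(h[...,2]>90); k=np.zeros_like(m); k[y0:y1,x0:x1]=m[y0:y1,x0:x1]
    P=np.argwhere(k)[:,::-1]; return P[P[:,1].argmin()],len(P)
E
python3 - <<'E'
from h import *
print("s2 tip",redtip("s2",(225,90,320,200)),"expected",proj(cam("scene"),[.6485,-.2806,.1535]))
a0,psi=np.radians(-25),np.radians(14.7)
p0,R0,p1,R1=plan2(a0,psi)
print(p0,p1,r.solve_ik(p1,q(R1)))
r.reach(p0-R0[:,2]*.07,q(R0))
print("hit",r.move_straight(p0,speed=.12,max_force=8))
command_gripper(0.0,80); s=r.read_state(); print(s["time_s"],s["grip_width"],s["grip_force"],s["eef_pos"]-p0)
if .03<s["grip_width"]<.042:
    u=np.array(s["eef_pos"])+[0,0,.09]; r.move_straight(u,speed=.12)
    snap("scene","s6"); snap("top","t6")
    print("s6",redtip("s6",(225,60,320,200)),"expected",proj(cam("scene"),BASE+[np.cos(BD)*.106,np.sin(BD)*.106,.09]))
    r.move_straight(p1+[0,0,.04],q(R1),speed=.08); r.hold(.2)
    snap("scene","s7"); snap("top","t7")
    (a,n),(b,m)=redtip("s7",(225,60,320,200)),redtip("t7",(225,90,300,160)); X,e=tri(cam("scene"),a,cam("top"),b)
    print(a,b,n,m,"tip riser",(RM.T@(X-RO)*1000).round(1),e,"want 20,0,211"); s=r.read_state(); print(s["time_s"],s["grip_width"])
E
```

```text
s2 tip (array([282, 125]), 18) expected [[282.13636228 124.70229298]]
[ 0.60976915 -0.32221214  0.0706488 ] [ 0.59948649 -0.32527354  0.11697025] [-1.03521112  0.74530751  1.83087184  1.5528236   1.05804353 -0.93842942]
hit False
12.9083 0.034832237035516404 80.05512356758118 [ 8.30789487e-04 -8.97743421e-05  1.18281044e-03]
s6 (array([297, 118]), 26) expected [[296.94040541 118.57104999]]
[284 122] [260 120] 103 66 tip riser [ 21.   2. 211.] 0.0024062934915942153 want 20,0,211
16.6417 0.034467742675306556
```

The tip is now at riser (21, 2, 211) against the wanted (20, 0, 211), so the bottle is upright in the hand. Lowering and releasing.

```bash
python3 - <<'E'
from h import *
p0,R0,p1,R1=plan2(np.radians(-25),np.radians(14.7))
print("hit",r.move_straight(p1-[0,0,.006],speed=.04,max_force=3)); s=r.read_state(); print((s["eef_pos"]-p1).round(4))
command_gripper(.035,20); command_gripper(.065); r.hold(.2); snap("scene","s8")
print("before retreat",redtip("s8",(225,60,320,200)),"want",proj(cam("scene"),riser((20,0,171))))
s=r.read_state(); r.move_straight(np.array(s["eef_pos"])-R1[:,2]*.12,speed=.12); snap("scene","s9"); snap("top","t9")
(a,n),(b,m)=redtip("s9",(225,60,320,200)),redtip("t9",(225,90,300,160)); X,e=tri(cam("scene"),a,cam("top"),b)
print(a,b,n,m,"tip riser",(RM.T@(X-RO)*1000).round(1),e); print(r.read_state()["time_s"])
E
```

```text
hit True
[0.0001 0.0001 0.0006]
before retreat (array([283, 139]), 98) want [[283.1776795  139.63688542]]
[283 139] [259 127] 97 61 tip riser [ 20.2   2.6 170.5] 0.002321124148923199
19.6667
```

The bottle stands free with its tip at about riser (20, 2, 171). Next is a close look at the loose holder.

```bash
python3 - <<'E'
from h import *
command_gripper(.08)
r.reach([0.405,-0.245,0.17],down(np.radians(-12)))
im,c=snap("wrist","w10"); print(r.read_state()["time_s"])
u=proj(c,[.394,-.2414,.03])[0]; print(u); x0,y0=int(u[0])-70,int(u[1])-45
cv2.imwrite("pics/z10.png",cv2.resize(im[y0:y0+90,x0:x0+140],(700,450),interpolation=cv2.INTER_CUBIC)[:,:,::-1]); print(x0,y0)
E
```

```text
21.7333
[257.58960153 186.76693106]
187 141
```

View pics/z10.png

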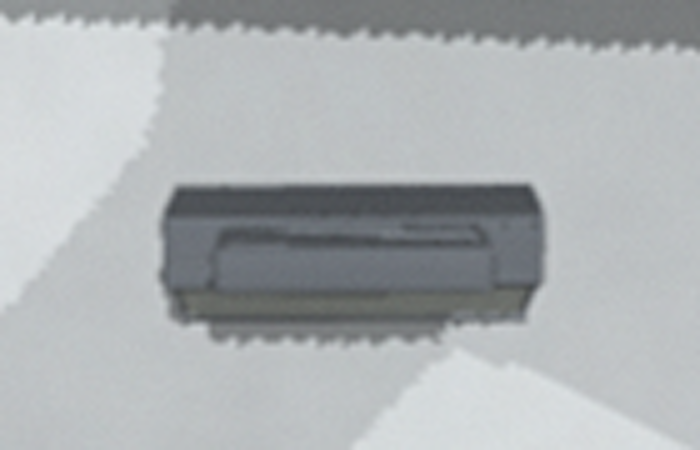

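The crop shows the holder's shoulder rear edge from (163,217) to (542,217) and its fin top spanning (216..495, 247..290).

```bash
python3 - <<'E'
from h import *
c=load("w10"); Z=lambda p:(187+(p[0]+.5)/5-.5,141+(p[1]+.5)/5-.5)
O=[];Y=[]
for n,P,xr,z in(("shoulder",[(163,217),(542,217)],3,.03),("finrear",[(216,247),(495,249)],1,.046),("finfront",[(216,290),(495,290)],-9,.046)):
    P=plane(c,[Z(p) for p in P],z); v=P[0]-P[1]; yaw=np.arctan2(-v[0],v[1]); ex=np.array([np.cos(yaw),np.sin(yaw),0])
    o=P.mean(0)-ex*xr/1000; print(n,np.linalg.norm(v).round(4),np.degrees(yaw).round(2),o.round(4)); O.append(o[:2]);Y.append(yaw)
o=np.mean(O,0); yh=np.mean(Y); print(o,np.degrees(yh)); np.save("holder.npy",np.r_[o,yh])
ex=np.array([np.cos(yh),np.sin(yh)]); g=np.r_[o-.004*ex,0]
Q=down(yh+np.pi/2); s=r.read_state()
command_gripper(.045)
r.reach(g+[0,0,.11],Q); print("hit",r.move_straight(g+[0,0,.0325],speed=.12,max_force=6))
s=r.read_state(); print(s["eef_pos"]-g,s["contact_force"])
command_gripper(0,60); s=r.read_state(); print(s["time_s"],s["grip_width"],s["grip_force"],s["eef_pos"],s["contact_force"],s["joint_positions"])
E
```

```text
shoulder 0.0788 -11.98 [ 0.3941 -0.2409  0.03  ]
finrear 0.0551 -12.4 [ 0.3942 -0.2416  0.046 ]
finfront 0.0556 -11.97 [ 0.3954 -0.2419  0.046 ]
[ 0.39455143 -0.24146663] -12.118125495815924
hit False
[ 0.00033426 -0.00027754  0.03292684] [ 0.98728944  0.34162947 -0.11834944]
24.7917 0.00808703614793214 61.481080055236816 [ 0.39102828 -0.24091054  0.03297475] [ 1.17704193 -0.48252188  2.29473558] [-7.19319490e-01  5.01667693e-01  1.93974442e+00  5.92923079e-05
  6.98844937e-01 -5.07876416e-01]
```

```bash
python3 - <<'E'
from h import *
Q=down(RY+np.pi/2); T=lambda z,x=-86.25:riser((x-4,0,z))
s=r.read_state(); p=np.array(s["eef_pos"])
r.move_straight(p+[0,0,.15],speed=.2)
r.reach(T(165),Q); r.hold(.2); s=r.read_state(); f0=np.array(s["contact_force"]); print(s["time_s"],s["grip_width"],(RM.T@(np.array(s["eef_pos"])-RO)*1000).round(2),f0)
for z in(128,114,109.5):
    h=r.move_straight(T(z),speed=.05,max_force=5); s=r.read_state()
    print(z,h,(RM.T@(np.array(s["eef_pos"])-RO)*1000).round(2),(RM.T@(np.array(s["contact_force"])-f0)).round(2),s["grip_width"])
    if h: break
snap("wrist","w11");snap("scene","s11");print(s["time_s"])
E
```

```text
26.4083 0.00824039700467393 [-91.08   0.35 165.08] [ 0.66303976  0.48493068 -0.46343806]
128 False [-9.0040e+01 -8.0000e-02  1.2821e+02] [-1.41 -0.84  0.52] 0.008313166690928292
114 False [-9.046e+01  1.000e-01  1.136e+02] [-0.76 -0.42  0.24] 0.008481478921179019
109.5 False [-9.0420e+01  7.0000e-02  1.0923e+02] [-0.64 -1.65 -0.12] 0.008391357547563484
27.9833
```

The tongue is in the slot without contact (nose at about z 76). Pressing home now.

```bash
python3 - <<'E'
from h import *
T=lambda z,x=-86.25:riser((x-4,0,z))
s=r.read_state(); f0=np.array(s["contact_force"])
for z,m in((106,9),(104,12),(103,14),(102,16),(101,18),(100,18),(99,18)):
    h=r.move_straight(T(z),speed=.03,max_force=m); r.hold(.1); s=r.read_state(); F=(RM.T@(np.array(s["contact_force"])-f0)).round(2)
    print(z,h,(RM.T@(np.array(s["eef_pos"])-RO)*1000).round(2),F,round(s["grip_width"],4))
    if F[2]>13: break
a,_=snap("scene","s12"); b,c=snap("wrist","w12"); print(s["time_s"])
cv2.imwrite("pics/v12.png",np.hstack([cv2.resize(a[90:270,190:390],(400,360)),cv2.resize(b[60:330,110:410],(400,360))])[:,:,::-1])
E
```

```text
106 False [-89.81  -0.21 106.48] [ 0.24 -0.9   3.79] 0.0082
104 False [-89.87  -0.21 104.3 ] [ 1.56 -2.15  4.78] 0.0082
103 False [-89.91  -0.15 103.2 ] [ 1.7  -1.09  4.95] 0.0079
102 False [-89.88  -0.2  102.31] [ 1.6  -1.06  5.8 ] 0.0082
101 False [-89.85  -0.22 101.83] [ 0.36 -0.38  9.45] 0.0084
100 False [-89.82  -0.2  101.75] [-2.19  0.31 17.2 ] 0.0082
30.2
```

View pics/v12.png

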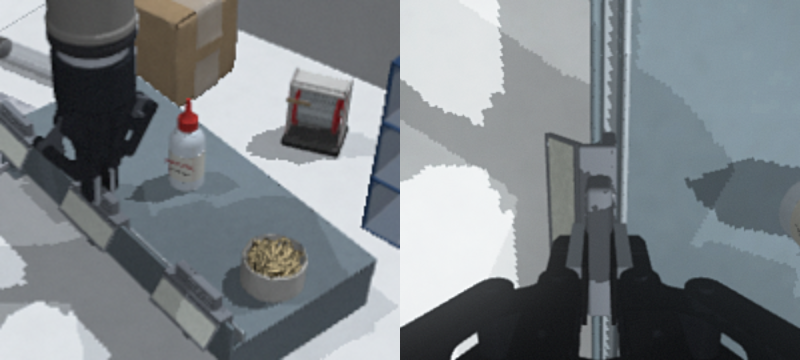

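The left half shows the bottle upright at (187,150), with the holder seated in line with the fitted ones at (95,225) under the gripper. The right half shows its tongue in the slot, parallel to the lip. The force followed the spring to about 6 N and then rose stiffly at TCP z 101.8 (expected 102), so the holder is home.

```bash
python3 - <<'E'
from h import *
r.hold(.4); s=r.read_state(); print(s["time_s"],(RM.T@(np.array(s["eef_pos"])-RO)*1000).round(2),s["contact_force"],s["grip_width"],s["grip_force"])
print(r.finish_job())
E
```

```text
30.7 [-89.81  -0.2  101.79] [-1.85352428  0.68162975 15.84161082] 0.008460112733770361 63.20042610168457
the job is handed in; nothing more can be done
None
```

I handed the job in at 30.7 s. The bottle stands released on the riser's deck, on its second try after tipping over on the first release. The label holder is pressed fully home in front of it, still gripped and pushed down with about 16 N.

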